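# Start and close the cap of the low storage canister

## Task

The cap of the low, wide canister is only lying on top of its thread. Without lifting it off, turn it backward (counter-clockwise from above) until its bar grip points at the round studs and the cap drops onto the thread start, then turn it forward (clockwise) until the bar is in line with the long ribs and the cap is closed, fully down. Let go of it.

Things in the scene. Friction and masses are not known exactly. Their poses are not given: they have to be found in the camera images.
- cap_grip (a point): Loose grey cap, 59 mm across, lying on the low canister. A bar 48 long, 14 wide, 30 mm high stands on its flat top; pinch it across. Point on the cap's axis, 20 mm above the flat top, 10 mm below the bar's top. x along the bar (either way is the same), z up. It lies at height 109 mm; dropped or closed 99 mm. Weighs about 60 g; if held, let it down 10 mm. It does not sink further when turned.
- canister: The low wide white canister, screwed down by a square foot 96 x 96 x 6 mm: body 84 mm across, shoulder 55 mm, mouth 75 mm high. Origin on its axis at the worktop, z up. x points along the two opposite long ribs on shoulder and sides: the bar of the closed cap is in line with them. A hard stop ends the turning about 6 degrees beyond.
- thread_start (a point): On the low canister's axis at the worktop, z up. x points along the two opposite round studs on its shoulder, 60 degrees counter-clockwise of the ribs: with the bar in line with the studs (within about 10 degrees) the cap drops. At the start the bar is 45 to 75 degrees clockwise of the studs.
- tall_canister: A bystander: tall slim white canister, body 74 mm across, 152 mm high with its cap, which is of the same kind, already closed and cannot turn; on the same square foot. Origin on its axis at the worktop, z up. (Beyond both canisters, at the back left, the arm of the magnifier lamp leans over the worktop: travel sideways near the front edge, not out over the back.)
Things that resemble listed ones, but are neither listed nor needed, are in the scene too. What is shaped like the part that bears cap_grip but purple is not meant.

How it is judged:
By the outcome, as a careful person would: the job done as asked, in the order asked, and still so for the second after the job is handed in, with the robot touching nothing.
It also fails if it takes over 40 s, if anything falls off the work surface, if the arm or the gripper's body presses on something with over 40 N, if the wrist force passes 120 N, or if a joint passes its speed limit or range.

## Robot

A 6-joint arm with a two-finger parallel gripper is mounted at the origin on a cart in front of the work surface, level with it; the furniture and walls round the work are solid. World frame = base frame: x ahead of the robot, y to its left, z up, the work surface at z = 0. Lengths are in mm, angles in rad, forces in N, time in s.
With the tool pointing down it reaches from about 350 to 925 mm from the base axis. Payload 6.4 kg.
Tool frame: the origin (TCP) lies at the very end of the fingers, on their centre line; the grasp point (between the pads) lies 19 mm behind it; y points along the fingers, x is the direction in which the jaws open and shut, and the axes are right-handed (so a half turn about y gives the same grasp; the last joint's range is limited). The gripper opens to 85 mm and grips with 20 to 120 N. Pads are 22 mm wide; open, the fingers measure 114 mm over their backs; the gripper's body (76 mm by 85 mm) begins 54 mm behind the grasp point. The pads swing forward as they close: fully open they stand 13 mm farther back than shut.
Start: joints at [-1.42, 0.245, 1.558, -0, 1.339, -0.174], TCP at [207.432, -616.024, 231.29] pointing down, gripper open.
Joint ranges: [-3.13, 3.13], [-1.02, 2.26], [0.13, 2.54], [-0.95, 4.09], [0.21, 2.88], [-2.74, 2.74]. Speed limits (rad/s): [2.57, 2.57, 3.14, 3.14, 3.14, 3.14].

## Interface

Orientations are given as a unit quaternion [w, x, y, z].
In Python, from plant import status, optics, order gives the robot as it stands.
- The arm moves only by the shell command python3 -m inch 'ROWS' [FORCE]. ROWS is JSON, a list of rows, each a list of 7 numbers: the opening, from -1 (shut) to 1 (fully open), so that 0 is half open, then the shift along the world's x, y, z in m, then the turn, a rotation vector about the world's x, y, z in degrees. A call has exactly 8 rows; each row is the pose to reach, as a shift and turn from the pose measured when the call began; what a row does not reach only later rows make up. A row lasts 1/12 s, in which the tool goes at most 41.7 mm and 7.16 degrees, less where a joint would pass 70% of its speed; a pose out of reach is approached as far as the arm can. A call with a gripper value outside its range is refused whole. The fingers move at their own pace and stop on an object; FORCE is the grip in N (left out, the last holds). Time passes only in rows, so rows that repeat a pose let the fingers close, or fill a call up. It gives the time, the measured TCP pose, the force and the opening at its end, in the units of the state.
- status.read_state(): the state, without advancing time (a new reading comes with each control period).
- optics.read_camera(name): name is "scene" or "top"; returns (picture, depth): 480x640x3 uint8, red, green, blue; 480x640 float32, mm along the optical axis (not along the pixel's ray), 0 where there is no reading.
- optics.camera_model(name): a dict with "fx", "fy", "cx", "cy" (pixels), "position" and "orientation" of the camera in the world. Camera axes: x right, y up, looking along -z (the intrinsics and any distortion apply to the point x, -y, -z); pixel columns grow to the right and rows downward; lengths in mm; the calibration is good to about 2 mm. A picture is of the moment at which its call begins. camera_model takes no time and is no camera call.
- order.sign_off(): hands the job in, once; it reports no verdict.
The state is a dict: "time_s": time; "joint_positions": joint angles; "joint_velocities": joint speeds; "joint_torque": joint torques, N m; "tcp_pos": TCP position; "ee_rot": TCP orientation; "force": force on the tool from outside, world axes, zero at the start; "torque": the same for the moment, N m; "opening": finger opening in mm.
Only numpy, scipy, OpenCV 4.12 (cv2) and the standard library are available. Lean on these libraries where they do the work, as an engineer would, in place of code of your own. Each camera call takes 0.05 s, during which the arm holds its last target.

## Working session

There is one attempt and no reset: what is moved stays moved. The work goes in short steps, Python scripts to look and compute and a shell command to move; the robot and the scene stay as the last step left them, time stands still between calls to the robot, and variables do not carry over. Pictures are saved under pics/ and viewed, and the job is handed in when it is done.

```bash
mkdir -p pics; ls
python3 - <<'E'
from plant import status, optics
import cv2, numpy as np
print(status.read_state())
for n in ("scene","top"):
    p,d=optics.read_camera(n); cv2.imwrite(f"pics/{n}0.png",p[:,:,::-1]); np.save(f"pics/{n}0.npy",d)
    print(optics.camera_model(n))
E
```

```text
pics
{'time_s': 0.0, 'joint_positions': array([-1.42008982e+00,  2.45812803e-01,  1.55904256e+00,  1.12201211e-05,
        1.33866890e+00, -1.74104250e-01]), 'joint_velocities': array([ 6.55470599e-04, -1.33046070e-03,  8.13798822e-04, -1.54463083e-03,
       -9.68060830e-04, -7.88587753e-05]), 'joint_torque': array([-1.49926404e-03, -4.29514539e+01, -3.26130652e+01, -2.76555629e-04,
        5.37505257e-03,  3.02472074e-06]), 'tcp_pos': array([ 207.35417199, -615.44650081,  230.16577561]), 'ee_rot': array([ 0.57475722, -0.57377478,  0.41304942, -0.41210049]), 'force': array([0.448107  , 0.23373205, 0.12088996]), 'torque': array([ 0.02306074, -0.01385277,  0.01925415]), 'opening': 85.04918178277426}
{'fx': 518.0831633705376, 'fy': 518.0831633705376, 'cx': 313.2586100639772, 'cy': 238.53513233431877, 'position': array([161.10874938, 324.4222997 , 731.99385938]), 'orientation': array([-0.26918221, -0.11580779,  0.36112098,  0.88528026])}
{'fx': 490.0650864241682, 'fy': 490.0650864241682, 'cx': 315.34466157502817, 'cy': 235.43022480550857, 'position': array([ 463.47199835, -186.81513055, 1017.58347331]), 'orientation': array([ 0.71004523,  0.0286156 , -0.03785179, -0.70255545])}
```

View pics/scene0.png

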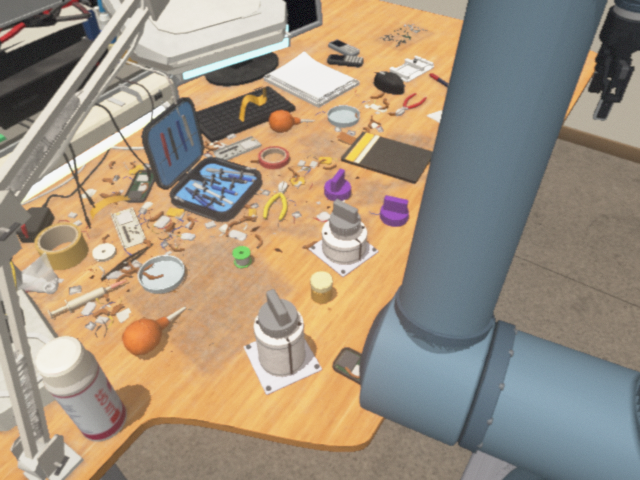

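View pics/top0.png

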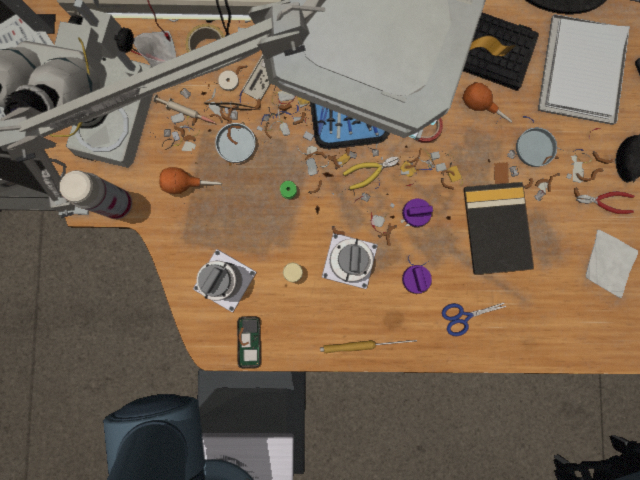

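The low, wide canister is at (351,260) in the top view and (344,242) in the scene view. The tall one is at (220,281) in the top view. The loose caps at (418,213) and (417,279) are purple and not meant. I'll enlarge the low canister.

Run:
```python
import cv2, numpy as np
p=cv2.imread("pics/top0.png")
a=cv2.resize(p[225:297,312:390],None,fx=7.5,fy=7.5,interpolation=cv2.INTER_CUBIC)
cv2.imwrite("pics/top0c.png",a)
p=cv2.imread("pics/scene0.png")
cv2.imwrite("pics/scene0c.png",cv2.resize(p[192:280,295:395],None,fx=6.5,fy=6.5,interpolation=cv2.INTER_CUBIC))
d=np.load("pics/top0.npy"); print(d[240:282:3,330:375:3].round(0).astype(int))
```

```text
[[1020 1015 1018 1018 1015  970  967  968  970  966 1015 1024 1022 1025
  1022]
 [1025 1014 1018  970  967  970  968  969  968  970  969  968 1017 1012
  1017]
 [1012 1016  967  962  965  969  933  935  908  903  932  965  970 1017
  1010]
 [1014  970  962  965  933  932  933  908  902  903  932  935  967  971
  1018]
 [1015  966  966  966  933  933  932  907  902  900  930  934  930  967
  1017]
 [1004  962  964  932  932  931  932  901  903  901  929  931  934  969
   966]
 [ 975  964  966  931  931  932  932  905  901  901  931  929  932  963
   964]
 [ 971  960  964  928  929  930  930  903  902  902  933  928  935    0
   961]
 [ 996  967  964  934  930  928  928  902  900  902  932  932  928  964
   966]
 [1011  965  963  961  928  927  927  896  899  900  928  927  965  963
  1019]
 [1011  965  962  961  939  929  930  901  899  900  925  933  965  963
  1018]
 [1010 1010  963  964  961  963  940  931  927  930  961  963  960 1011
  1019]
 [1009 1010 1009  963  963  963  957  959  962  963  961  960 1012 1012
  1013]
 [1011 1010 1012 1011  971  959  962  958  961  960  965 1009 1011 1019
  1017]]
```

View pics/top0c.png

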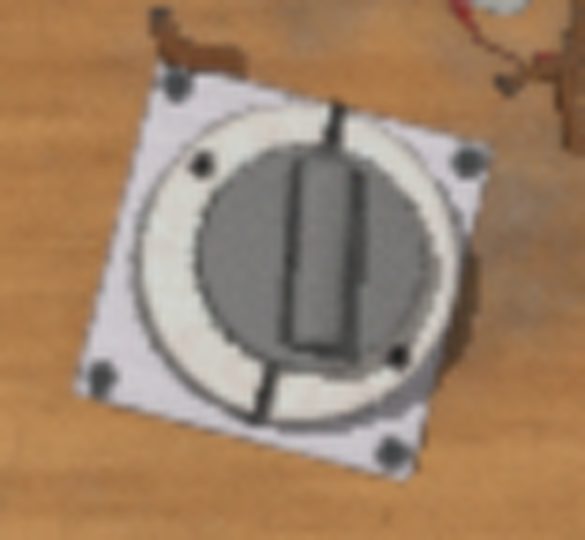

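View pics/scene0c.png

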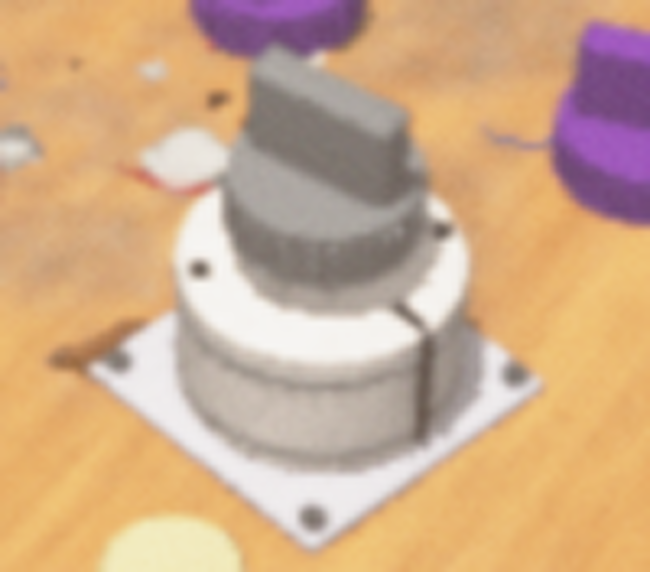

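The crop confirms it: grey cap on the low white canister, ribs at crop (335,125)/(263,395), studs at (203,163)/(398,355), bar top about (302,158),(354,160),(347,350),(293,345). Now to convert these to world positions.

```bash
cat > h.py <<'E'
import numpy as np
from plant import status, optics
from scipy.spatial.transform import Rotation as R
def ray(n,u,v,z):
    m=optics.camera_model(n); q=m["orientation"]
    r=R.from_quat([q[1],q[2],q[3],q[0]])
    d=r.apply([(u-m["cx"])/m["fx"],-(v-m["cy"])/m["fy"],-1]); p=m["position"]
    return p+d*(z-p[2])/d[2]
def ang(a,b): d=b-a; return np.degrees(np.arctan2(d[1],d[0]))%180
def tool():
    s=status.read_state(); q=s["ee_rot"]; r=R.from_quat([q[1],q[2],q[3],q[0]]); M=r.as_matrix()
    print("t",round(s["time_s"],2),"tcp",s["tcp_pos"].round(1),"x",M[:,0].round(3),"y",M[:,1].round(3),"xang",np.degrees(np.arctan2(M[1,0],M[0,0])).round(1),"F",s["force"].round(1),"open",round(s["opening"],1),"q",s["joint_positions"].round(2))
E
python3 - <<'E'
from h import *
def c(n,x,y,z):
    return ray(n,312+x/7.5-.4,225+y/7.5-.4,z) if n=="top" else ray(n,295+x/6.5-.4,192+y/6.5-.4,z)
T=lambda x,y,z:c("top",x,y,z)
r=T(335,125,55),T(263,395,55); print("ribs",r,(r[0]+r[1])/2,ang(*r))
s=T(203,163,55),T(398,355,55); print("studs",(s[0]+s[1])/2,ang(*s))
b=[T(*p,119) for p in((302,158),(354,160),(347,350),(293,345))]
print("bar",np.mean(b,0),ang(b[0]+b[1],b[2]+b[3]),ang(b[0],b[3]),ang(b[1],b[2]))
f=[T(*p,6) for p in((178,84),(468,161),(392,453),(100,378))]; print("foot",np.mean(f,0))
k=[c("scene",*p,119) for p in((272,55),(400,118))];print("scene bar",np.mean(k,0),ang(*k))
st=[c("scene",*p,55) for p in((200,268),(441,230))];print("scene studs",np.mean(st,0),ang(*st))
# tall canister
print("tall foot", ray("top",225,281,6), "tall cap", ray("top",216,280,152))
tool()
E
```

```text
ribs (array([ 543.66804428, -279.81062575,   55.        ]), array([ 472.69885499, -261.13226198,   55.        ])) [ 508.18344964 -270.47144387   55.        ] 165.25472977092474
studs [ 508.37472573 -270.77710235   55.        ] 45.87134963185858
bar [ 506.86479161 -271.0013458   119.        ] 177.7054700380108 177.41950833615294 177.9870534202392
foot [ 507.96671619 -270.7280852     6.        ]
scene bar [ 503.09504433 -273.74820754  119.        ] 176.26549482165063
scene studs [ 505.61216592 -274.29353131   55.        ] 46.06089977772231
tall foot [463.02244616 -15.25380245   6.        ] tall cap [464.67651813 -24.21650509 152.        ]
t 0.1 tcp [ 207.4 -615.5  230.3] x [ 0.319 -0.948 -0.002] y [-0.     0.002 -1.   ] xang -71.4 F [-0.3  0.   0.1] open 85.4 q [-1.42  0.25  1.56  0.    1.34 -0.17]
```

Axis is about (507,−271.5), ribs at 165.5°, studs at 45.7° (=225.7°), and the bar at 177.5°, which is 48° clockwise of the studs. The jaw must point to −92.5°, so I turn −21°. Before moving I'll check lamp clearance from depth.

```bash
python3 - <<'E'
from h import *
d=np.load("pics/top0.npy"); m=optics.camera_model("top"); q=m["orientation"]; r=R.from_quat([q[1],q[2],q[3],q[0]])
v,u=np.mgrid[0:480,0:640]; D=d
P=np.stack([(u-m["cx"])/m["fx"]*D,-(v-m["cy"])/m["fy"]*D,-D],-1).reshape(-1,3)
W=r.apply(P)+m["position"]; W=W[(D.ravel()>0)&(W[:,2]>180)&(W[:,0]>250)]
for y0 in range(-500,300,100):
    k=W[(W[:,1]>y0)&(W[:,1]<=y0+100)]
    if len(k): print(y0,len(k),"minx",k[:,0].min().round(),"z",k[k[:,0].argmin(),2].round(), "zrange",k[:,2].min().round(),k[:,2].max().round())
E
python3 -m inch '[[0,0.035,0.04,0,0,0,-3],[0,0.07,0.08,0,0,0,-6],[0,0.1,0.115,0,0,0,-9],[0,0.125,0.144,0,0,0,-12],[0,0.15,0.172,0,0,0,-15],[0,0.175,0.201,0,0,0,-18],[0,0.195,0.224,0,0,0,-21],[0,0.2,0.23,0,0,0,-21]]' 50
```

```text
-500 119 minx 788.0 z 400.0 zrange 398.0 425.0
-400 8457 minx 661.0 z 362.0 zrange 343.0 430.0
-300 9249 minx 668.0 z 360.0 zrange 359.0 482.0
-200 6354 minx 707.0 z 360.0 zrange 215.0 504.0
-100 6368 minx 250.0 z 464.0 zrange 180.0 546.0
0 5855 minx 250.0 z 328.0 zrange 183.0 518.0
100 8959 minx 264.0 z 303.0 zrange 180.0 419.0
200 5263 minx 597.0 z 181.0 zrange 180.0 405.0
time_s: 0.77
tcp_pos: [409.7, -381.4, 229.8]
ee_rot: [0.491, -0.489, 0.51, -0.509]
force: [-0.1, 0.5, -0.3]
opening: 42.5
```

```bash
python3 -m inch '[[0,0.025,0.028,0,0,0,0],[0,0.05,0.056,0,0,0,0],[0,0.075,0.084,-0.01,0,0,0],[0,0.09,0.102,-0.03,0,0,0],[0,0.097,0.11,-0.05,0,0,0],[0,0.0973,0.11,-0.065,0,0,0],[0,0.0973,0.11,-0.075,0,0,0],[0,0.0973,0.11,-0.075,0,0,0]]'
python3 - <<'E'
from h import *
import cv2
tool()
for n,w in(("scene",(290,140,400,260)),("top",(300,200,420,300))):
    p,d=optics.read_camera(n); cv2.imwrite(f"pics/{n}1.png",cv2.resize(p[w[1]:w[3],w[0]:w[2],::-1],None,fx=5,fy=5,interpolation=cv2.INTER_CUBIC))
E
```

```text
time_s: 1.43
tcp_pos: [505.5, -270.5, 151.8]
ee_rot: [0.491, -0.489, 0.512, -0.507]
force: [-1.5, 0.9, -0.0]
opening: 42.8
t 1.43 tcp [ 505.5 -270.5  151.8] x [-0.039 -0.999 -0.007] y [-0.004  0.007 -1.   ] xang -92.2 F [-1.5  0.9 -0. ] open 42.8 q [-0.69  0.16  1.81  0.    1.18  0.92]
```

View pics/scene1.png

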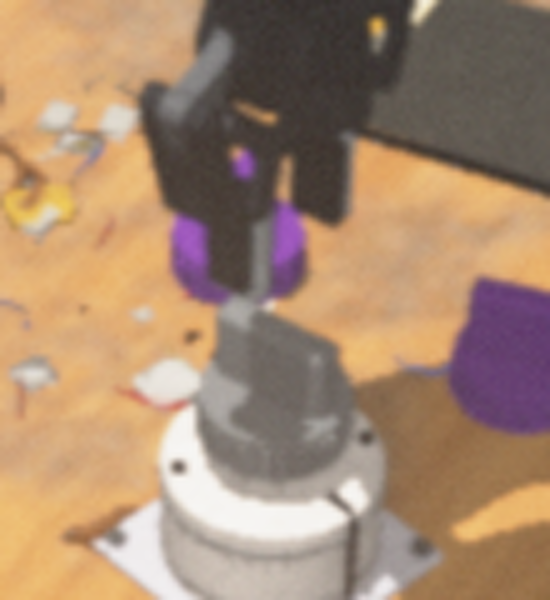

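View pics/top1.png

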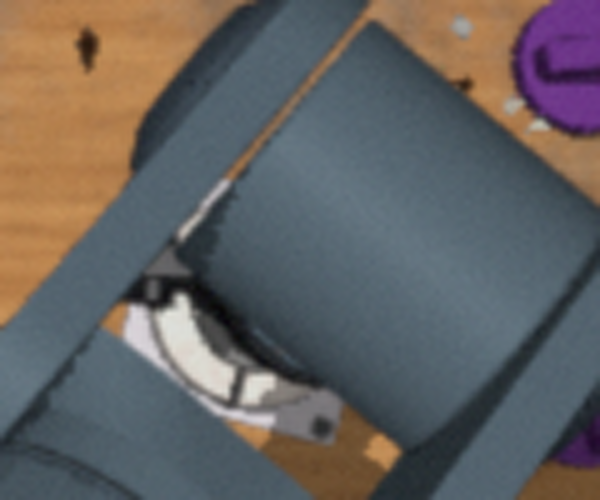

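The scene view shows the fingers straddling the bar: near finger at (240,285), far finger at (325,215), bar top at (275,325) below. The top view is hidden by the arm. I'll descend to TCP z≈92.5 with the jaws half open.

```bash
python3 -m inch '[[0,0.001,-0.0005,-0.012,0,0,0],[0,0.0015,-0.001,-0.024,0,0,0],[0,0.0015,-0.001,-0.035,0,0,0],[0,0.0015,-0.001,-0.044,0,0,0],[0,0.0015,-0.001,-0.051,0,0,0],[0,0.0015,-0.001,-0.056,0,0,0],[0,0.0015,-0.001,-0.059,0,0,0],[0,0.0015,-0.001,-0.059,0,0,0]]'
python3 - <<'E'
from h import *
import cv2
tool()
for n,w in(("scene",(290,170,400,280)),):
    p,d=optics.read_camera(n); cv2.imwrite(f"pics/{n}2.png",cv2.resize(p[w[1]:w[3],w[0]:w[2],::-1],None,fx=5,fy=5,interpolation=cv2.INTER_CUBIC))
E
```

```text
time_s: 2.2
tcp_pos: [508.0, -272.8, 95.2]
ee_rot: [0.491, -0.489, 0.511, -0.509]
force: [-1.3, -0.1, 0.0]
opening: 43.0
t 2.2 tcp [ 508.  -272.8   95.2] x [-0.04  -0.999 -0.004] y [-0.     0.004 -1.   ] xang -92.3 F [-1.3 -0.1  0. ] open 43.0 q [-0.69  0.24  1.83  0.    1.07  0.92]
```

View pics/scene2.png

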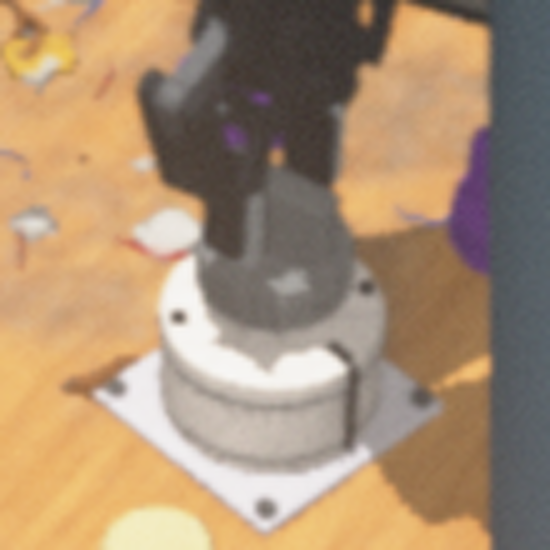

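The fingers straddle the bar with no contact: near fingertip at (225,245), just above the cap's flat top. I'll close, trimming 1 mm.

```bash
python3 -m inch '[[0,-0.001,0.001,-0.002,0,0,0],[-0.4,-0.001,0.001,-0.002,0,0,0],[-1,-0.001,0.001,-0.002,0,0,0],[-1,-0.001,0.001,-0.002,0,0,0],[-1,-0.001,0.001,-0.002,0,0,0],[-1,-0.001,0.001,-0.002,0,0,0],[-1,-0.001,0.001,-0.002,0,0,0],[-1,-0.001,0.001,-0.002,0,0,0]]' 40
python3 -c "
from h import *
tool();print(status.read_state()['torque'])"
```

```text
time_s: 2.92
tcp_pos: [507.5, -272.1, 94.1]
ee_rot: [0.491, -0.489, 0.511, -0.509]
force: [0.2, 0.5, 2.3]
opening: 13.4
t 2.92 tcp [ 507.5 -272.1   94.1] x [-0.04  -0.999 -0.004] y [ 0.001  0.004 -1.   ] xang -92.3 F [0.2 0.5 2.3] open 13.4 q [-0.69  0.24  1.84  0.    1.07  0.92]
[0.09874351 0.12234534 0.00275975]
```

```bash
python3 -m inch '[[-1,0,0,0,0,0,3],[-1,0,0,0,0,0,6],[-1,0,0,0,0,0,9.5],[-1,0,0,0,0,0,13],[-1,0,0,0,0,0,16.5],[-1,0,0,0,0,0,20],[-1,0,0,0,0,0,24],[-1,0,0,0,0,0,24]]'
python3 - <<'E'
from h import *
import cv2
tool();print(status.read_state()["torque"])
for n,w in(("scene",(290,170,400,280)),):
    p,d=optics.read_camera(n); cv2.imwrite(f"pics/{n}3.png",cv2.resize(p[w[1]:w[3],w[0]:w[2],::-1],None,fx=5,fy=5,interpolation=cv2.INTER_CUBIC))
E
```

```text
time_s: 3.58
tcp_pos: [507.5, -272.1, 94.1]
ee_rot: [0.586, -0.585, 0.397, -0.396]
force: [-0.9, -0.0, 0.6]
opening: 13.2
t 3.58 tcp [ 507.5 -272.1   94.1] x [ 0.371 -0.929 -0.004] y [-0.001  0.004 -1.   ] xang -68.2 F [-0.9 -0.   0.6] open 13.2 q [-0.69  0.24  1.84  0.    1.07  0.5 ]
[ 0.04054862 -0.00575325  0.01908463]
```

View pics/scene3.png

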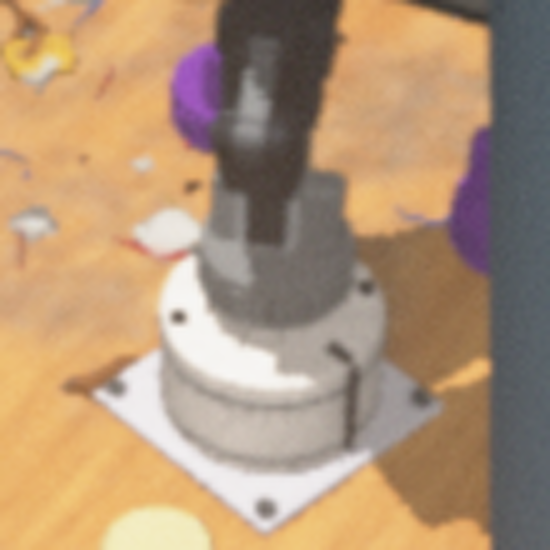

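The bar (210–345, 200) turned with the gripper, and the cap is still on the canister with low forces. Next is the remaining 24°.

```bash
python3 -m inch '[[-1,0,0,0,0,0,3],[-1,0,0,0,0,0,6],[-1,0,0,0,0,0,9.5],[-1,0,0,0,0,0,13],[-1,0,0,0,0,0,16.5],[-1,0,0,0,0,0,20],[-1,0,0,0,0,0,23.8],[-1,0,0,0,0,0,23.8]]'
python3 -c "
from h import *
tool();print(status.read_state()['torque'])"
python3 -m inch '[[-1,0,0,-0.001,0,0,0],[-1,0,0,-0.0025,0,0,0],[-1,0,0,-0.004,0,0,0],[-1,0,0,-0.0055,0,0,0],[-1,0,0,-0.007,0,0,0],[-1,0,0,-0.0085,0,0,0],[-1,0,0,-0.0095,0,0,0],[-1,0,0,-0.0095,0,0,0]]'
python3 - <<'E'
from h import *
import cv2
tool();print(status.read_state()["torque"])
for n,w in(("scene",(290,170,400,280)),):
    p,d=optics.read_camera(n); cv2.imwrite(f"pics/{n}4.png",cv2.resize(p[w[1]:w[3],w[0]:w[2],::-1],None,fx=5,fy=5,interpolation=cv2.INTER_CUBIC))
E
```

```text
time_s: 4.3
tcp_pos: [507.2, -271.6, 93.6]
ee_rot: [0.655, -0.653, 0.27, -0.267]
force: [-0.4, 2.1, 0.3]
opening: 13.5
t 4.3 tcp [ 507.2 -271.6   93.6] x [ 0.712 -0.702 -0.005] y [-0.003  0.004 -1.   ] xang -44.6 F [-0.4  2.1  0.3] open 13.5 q [-0.69  0.24  1.84  0.    1.07  0.09]
[0.20500616 0.09658897 0.00536232]
time_s: 4.97
tcp_pos: [507.1, -271.6, 84.3]
ee_rot: [0.655, -0.653, 0.27, -0.266]
force: [-2.2, 1.6, 2.5]
opening: 13.2
t 4.97 tcp [ 507.1 -271.6   84.3] x [ 0.712 -0.702 -0.005] y [-0.003  0.004 -1.   ] xang -44.6 F [-2.2  1.6  2.5] open 13.2 q [-0.69  0.25  1.84  0.    1.05  0.09]
[ 0.25234451  0.26436309 -0.05438659]
```

View pics/scene4.png

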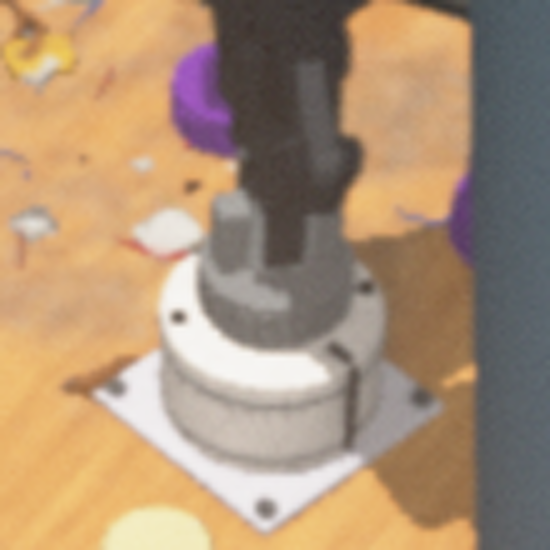

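The cap's rim bottom moved from about row 325 to 347, so it came down with little force. I'll open so it seats itself, then check its height and angle.

```bash
python3 -m inch '[[-0.6,0,0,0,0,0,0],[-0.3,0,0,0,0,0,0],[0,0,0,0,0,0,0],[0,0,0,0,0,0,0],[0,0,0,0.01,0,0,0],[0,0,0,0.03,0,0,0],[0,0,0,0.05,0,0,0],[0,0,0,0.05,0,0,0]]'
python3 - <<'E'
from h import *
import cv2
tool()
n="scene";w=(290,170,400,280)
p,d=optics.read_camera(n); cv2.imwrite(f"pics/{n}5.png",cv2.resize(p[w[1]:w[3],w[0]:w[2],::-1],None,fx=5,fy=5,interpolation=cv2.INTER_CUBIC))
m=optics.camera_model(n);q=m["orientation"];r=R.from_quat([q[1],q[2],q[3],q[0]])
def Z(d):
    v,u=np.mgrid[185:260,310:380];D=d[185:260,310:380]
    W=r.apply(np.stack([(u-m["cx"])/m["fx"]*D,-(v-m["cy"])/m["fy"]*D,-D],-1).reshape(-1,3))+m["position"]
    W=W[(D.ravel()>0)&(np.hypot(W[:,0]-505.5,W[:,1]+274)<28)&(W[:,2]>60)&(W[:,2]<125)]
    h,e=np.histogram(W[:,2],bins=np.arange(60,126,3)); return dict(zip(e[:-1].astype(int).tolist(),h.tolist()))
print(Z(np.load("pics/scene0.npy")));print(Z(d))
E
```

```text
time_s: 5.68
tcp_pos: [509.5, -273.5, 139.5]
ee_rot: [0.654, -0.654, 0.267, -0.269]
force: [0.1, -0.7, 1.1]
opening: 42.8
t 5.68 tcp [ 509.5 -273.5  139.5] x [ 0.712 -0.702  0.003] y [ 0.003 -0.001 -1.   ] xang -44.6 F [ 0.1 -0.7  1.1] open 42.8 q [-0.69  0.18  1.81  0.    1.15  0.09]
{60: 11, 63: 4, 66: 0, 69: 1, 72: 0, 75: 2, 78: 0, 81: 0, 84: 5, 87: 142, 90: 75, 93: 30, 96: 27, 99: 38, 102: 32, 105: 26, 108: 33, 111: 34, 114: 38, 117: 105, 120: 32}
{60: 8, 63: 4, 66: 3, 69: 5, 72: 7, 75: 24, 78: 177, 81: 47, 84: 29, 87: 29, 90: 35, 93: 35, 96: 34, 99: 30, 102: 32, 105: 52, 108: 107, 111: 9, 114: 0, 117: 0, 120: 0}
```

View pics/scene5.png

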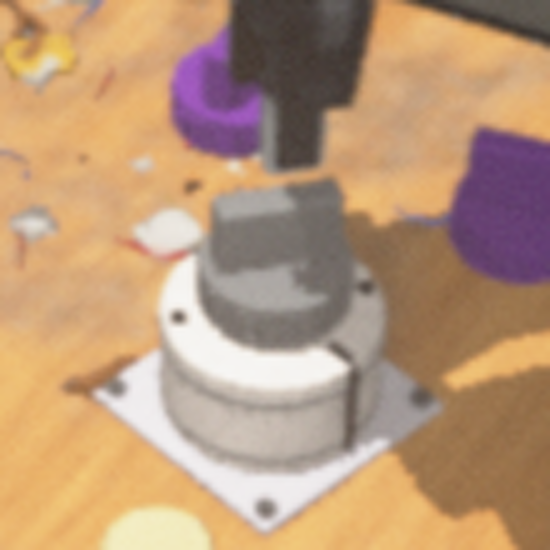

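The cap dropped 9–10 mm: flat top from about 88 to 79, bar top from 118 to 109. The bar (215–340) lies along the studs at (178,317)/(366,287). I'll regrip now.

```bash
python3 -m inch '[[0,-0.001,0.001,-0.012,0,0,0],[0,-0.0023,0.0018,-0.024,0,0,0],[0,-0.0023,0.0018,-0.035,0,0,0],[0,-0.0023,0.0018,-0.044,0,0,0],[0,-0.0023,0.0018,-0.05,0,0,0],[0,-0.0023,0.0018,-0.0545,0,0,0],[0,-0.0023,0.0018,-0.0555,0,0,0],[0,-0.0023,0.0018,-0.0555,0,0,0]]'
python3 -c "
from h import *
tool()"
```

```text
time_s: 6.4
tcp_pos: [506.3, -271.0, 81.5]
ee_rot: [0.655, -0.654, 0.268, -0.268]
force: [0.2, -0.4, 0.1]
opening: 42.7
t 6.4 tcp [ 506.3 -271.    81.5] x [ 0.712 -0.702  0.   ] y [ 0.001  0.001 -1.   ] xang -44.6 F [ 0.2 -0.4  0.1] open 42.7 q [-0.69  0.25  1.85  0.    1.04  0.09]
```

```bash
python3 -m inch '[[0,0.001,-0.001,0.003,0,0,0],[-0.4,0.001,-0.001,0.003,0,0,0],[-1,0.001,-0.001,0.003,0,0,0],[-1,0.001,-0.001,0.003,0,0,0],[-1,0.001,-0.001,0.003,0,0,0],[-1,0.001,-0.001,0.003,0,0,0],[-1,0.001,-0.001,0.003,0,0,0],[-1,0.001,-0.001,0.003,0,0,0]]' 40
python3 -c "
from h import *
tool();print(status.read_state()['torque'])"
python3 -m inch '[[-1,0,0,0,0,0,-3],[-1,0,0,0,0,0,-6.5],[-1,0,0,0,0,0,-10.5],[-1,0,0,0,0,0,-15],[-1,0,0,0,0,0,-19.5],[-1,0,0,0,0,0,-24.5],[-1,0,0,0,0,0,-28],[-1,0,0,0,0,0,-30]]'
python3 -c "
from h import *
tool();print(status.read_state()['torque'])"
```

```text
time_s: 7.07
tcp_pos: [507.2, -271.7, 85.5]
ee_rot: [0.655, -0.654, 0.268, -0.268]
force: [-3.2, 2.9, 6.0]
opening: 13.3
t 7.07 tcp [ 507.2 -271.7   85.5] x [ 0.712 -0.702 -0.001] y [ 0.     0.002 -1.   ] xang -44.6 F [-3.2  2.9  6. ] open 13.3 q [-0.69  0.25  1.84  0.    1.05  0.09]
[ 0.43711384  0.53462522 -0.03724968]
time_s: 7.73
tcp_pos: [507.2, -271.7, 85.6]
ee_rot: [0.563, -0.562, 0.429, -0.429]
force: [-0.0, -0.2, -0.4]
opening: 12.8
t 7.73 tcp [ 507.2 -271.7   85.6] x [ 0.264 -0.965 -0.001] y [ 0.001  0.001 -1.   ] xang -74.7 F [-0.  -0.2 -0.4] open 12.8 q [-0.69  0.25  1.84  0.    1.05  0.61]
[ 0.01340563 -0.01477237 -0.01977417]
```

```bash
python3 -m inch '[[-1,0,0,0,0,0,-3],[-1,0,0,0,0,0,-7],[-1,0,0,0,0,0,-12],[-1,0,0,0,0,0,-17],[-1,0,0,0,0,0,-22],[-1,0,0,0,0,0,-26],[-1,0,0,0,0,0,-29],[-1,0,0,0,0,0,-30]]'
python3 -c "
from h import *
tool();print(status.read_state()['torque'])"
python3 -m inch '[[-1,0,0,0,0,0,0],[-0.6,0,0,0,0,0,0],[-0.3,0,0,0,0,0,0],[0,0,0,0,0,0,0],[0,0,0,0,0,0,0],[0,0,0,0.01,0,0,0],[0,0,0,0.03,0,0,0],[0,0,0,0.05,0,0,0]]'
python3 -m inch '[[0,0,0,0.03,0,0,0],[0,0,0,0.06,0,0,0],[0,-0.03,-0.03,0.07,0,0,0],[0,-0.06,-0.06,0.07,0,0,0],[0,-0.09,-0.09,0.07,0,0,0],[0,-0.12,-0.12,0.07,0,0,0],[0,-0.14,-0.14,0.07,0,0,0],[0,-0.14,-0.14,0.07,0,0,0]]'
python3 - <<'E'
from h import *
import cv2
tool()
p,d=optics.read_camera("top"); np.save("pics/top6.npy",d); cv2.imwrite("pics/top6f.png",p[:,:,::-1])
cv2.imwrite("pics/top6.png",cv2.resize(p[225:297,312:390,::-1],None,fx=7.5,fy=7.5,interpolation=cv2.INTER_CUBIC))
p,d=optics.read_camera("scene"); cv2.imwrite("pics/scene6.png",cv2.resize(p[170:280,290:400,::-1],None,fx=5,fy=5,interpolation=cv2.INTER_CUBIC))
E
```

```text
time_s: 8.4
tcp_pos: [507.2, -271.7, 85.8]
ee_rot: [-0.432, 0.431, -0.56, 0.561]
force: [-0.2, -0.8, -1.1]
opening: 13.1
t 8.4 tcp [ 507.2 -271.7   85.8] x [-0.256 -0.967 -0.001] y [ 0.002  0.    -1.   ] xang -104.8 F [-0.2 -0.8 -1.1] open 13.1 q [-0.69  0.25  1.84  0.    1.05  1.14]
[-0.0085852  -0.03133851 -0.02720166]
time_s: 9.07
tcp_pos: [506.8, -271.3, 136.3]
ee_rot: [0.432, -0.431, 0.561, -0.56]
force: [1.2, -0.5, 0.6]
opening: 42.3
time_s: 9.73
tcp_pos: [363.3, -415.1, 207.4]
ee_rot: [-0.43, 0.43, -0.561, 0.562]
force: [-0.0, -0.4, 0.3]
opening: 42.6
t 9.73 tcp [ 363.3 -415.1  207.4] x [-0.261 -0.965  0.001] y [-0.    -0.001 -1.   ] xang -105.1 F [-0.  -0.4  0.3] open 42.6 q [-1.06  0.04  1.83 -0.    1.27  0.78]
```

View pics/top6.png

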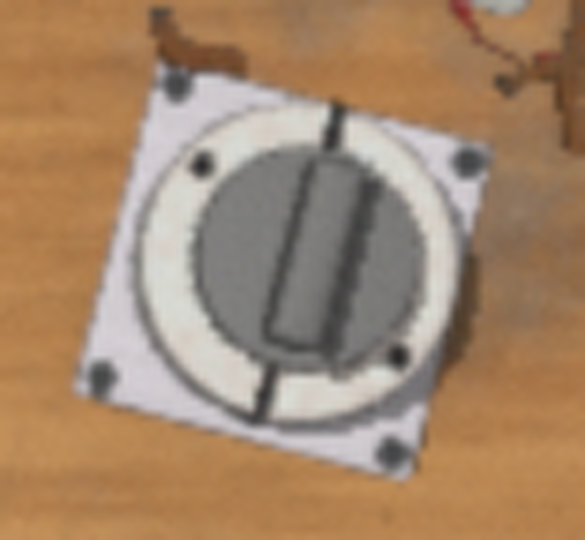

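View pics/scene6.png

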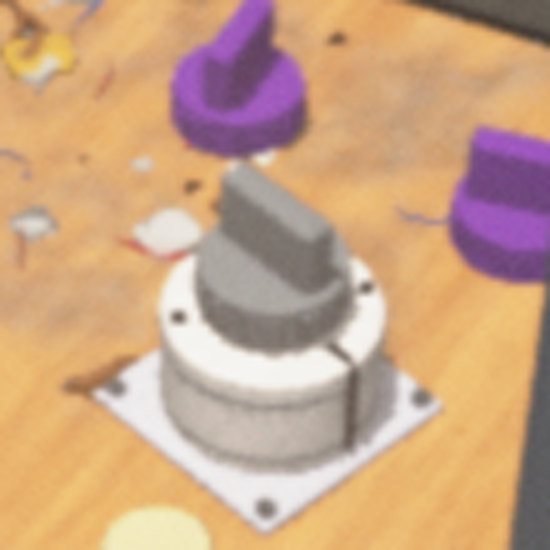

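Top view: the bar's top face (about (313,157),(364,172),(322,350),(268,338)) looks parallel to the ribs at (335,125)/(263,395). I'll put numbers on the angle and height.

Run:
```python
from h import *
T=lambda x,y,z:ray("top",312+x/7.5-.4,225+y/7.5-.4,z)
b=[T(*p,109) for p in((313,157),(364,172),(322,350),(268,338))]
print("bar",np.mean(b,0),ang(b[0]+b[1],b[2]+b[3]),"edges",ang(b[0],b[3]),ang(b[1],b[2]))
r=T(335,125,55),T(263,395,55);print("ribs",ang(*r))
d0=np.load("pics/top0.npy");d=np.load("pics/top6.npy")
print("bar top depth before/after",np.median(d0[252:268,352:357]),np.median(d[256:263,353:356]))
print("cap top",np.median(d0[250:268,341:347]),np.median(d[250:262,340:346]))
# dense bar orientation from depth
v,u=np.nonzero((d[240:280,335:372]>895)&(d[240:280,335:372]<922)); 
P=np.array([ray("top",a+335,c+240,109)[:2] for a,c in zip(u,v)]);
w,V=np.linalg.eigh(np.cov(P.T));print("depth bar angle",np.degrees(np.arctan2(*V[::-1,1]))%180,len(P))
```

```text
bar [ 507.07758717 -270.15207922  109.        ] 166.53736743642338 edges 166.23842540514158 166.84230679655732
ribs 165.25472977092474
bar top depth before/after 900.6483 910.8436
cap top 930.7897 940.9943
depth bar angle 164.5239107401036 201
```

```bash
python3 -c "
from plant import order; print(order.sign_off())"
```

```text
the job is handed in; nothing more can be done
None
```

The cap on the low canister is closed and fully down, and I handed the job in at about 10 s.

- **Backward turn:** I pinched the bar and turned it 48° counter-clockwise until it lined up with the studs. I lowered it onto the thread start and let go to check; it had dropped 9–10 mm.
- **Forward turn:** I gripped it again, turned it 60° clockwise until it lined up with the ribs, then released it and backed the arm away.

**Last checks:**
- **Alignment:** by pixel edges the bar is at 166.5°, and by depth 164.5°. The ribs are at 165.3°. The two bar readings differ by 2°, which is within measuring error.
- **Height:** both the bar top and the cap top are 10 mm lower than at the start.
- **Forces:** the wrist forces I read stayed under 8 N, and the gripper was clear of everything at hand-in.

No check failed.

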